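# Scan the board, then hold the board holder's sprung jaw open at its mark

### The arm

A 6-joint arm with a two-finger parallel gripper is mounted at the origin on the work surface. World frame = base frame: x ahead of the robot, y to its left, z up, the work surface at z = 0. Lengths are in m, angles in rad, forces in N, time in s.
With the tool pointing down it reaches from about 0.425 to 0.95 m from the base axis. Payload 14.7 kg.
Tool frame: the origin (TCP) lies between the finger pads; the fingertips stand ahead of it and the grasp point (between the pads) lies 11 mm behind it (ctrl.tip_reach is the z of the fingertips in the tool frame, in m); z points along the fingers, y is the direction in which the jaws open and shut (so a half turn about z gives the same grasp; the last joint's range is limited). The gripper opens to 85 mm and grips with 20 to 120 N. Pads are 22 mm wide; open, the fingers measure 114 mm over their backs; the gripper's body (76 mm by 85 mm) begins 54 mm behind the grasp point. The pads swing forward as they close: fully open they stand 13 mm farther back than shut.
Start: joints at [1.211, 0.48, 1.596, -0, 1.065, -0.047], TCP at [0.2, 0.618, 0.239] pointing down, gripper open.
Joint ranges: [-2.75, 2.75], [-0.82, 2.05], [0.23, 2.67], [-1.56, 4.7], [0.09, 2.69], [-2.92, 2.92]. Speed limits (rad/s): [1.89, 1.89, 2.39, 3.01, 3.01, 3.01].

### API

Orientations are given as a 3x3 rotation matrix whose columns are the frame's x, y, z axes.
In Python, from cell import state, read_camera, camera_params, order, ctrl gives the robot as it stands. The module is installed in compiled form; this text tells all that it offers.
- The arm moves only by the tool arm_command, never from a script. Its argument "rows" is a list of rows, each a list of 3 entries, a list of its own where there are three numbers: the opening, from 0 (shut) to 1 (fully open), then the shift along the tool's x, y, z in units of 0.3 m (1.0 is 0.3 m), then the turn, a rotation vector about the tool's x, y, z in units of pi/2 rad (1.0 is pi/2 rad). In form: [[hand, [x, y, z], [wx, wy, wz]], ...]. A call has 1 to 8 rows; each row is the pose to reach, as a shift and turn from the pose commanded when the call began, along the tool's axes at that moment; what a row does not reach only later rows make up. A row lasts 1/10 s, in which the tool goes at most 50 mm and 8.59 degrees, less where a joint would pass 70% of its speed; a pose out of reach is approached as far as the arm can. A call with a number of a shift or a turn outside -1 to 1 is refused whole. A call with a gripper value outside its range is refused whole. The fingers move at their own pace and stop on an object; "force" is the grip in N (left out, the last holds). Time passes only in rows, so rows that repeat a pose let the fingers close. It gives the time, the measured TCP pose, the force and the opening at its end, in the units of the state.
- state(): the state, without advancing time (a new reading comes with each control period).
- read_camera(name): name is "scene" or "top" or "wrist"; returns the picture (384x512x3 uint8, blue, green, red); there is no depth.
- camera_params(name): a dict with "K" (3x3 intrinsics, pixels), "R" (3x3) and "t" (3): a world point X has camera coordinates R X + t. Camera axes: x right, y down, z forward; pixel columns grow to the right and rows downward; lengths in m; the calibration is good to about 2 mm. A picture is of the moment at which its call begins: read the wrist's pose just before it. camera_params takes no time and is no camera call; for the wrist camera it gives the pose at the moment of the call.
- order.finish_job(): hands the job in, once; it reports no verdict.
The state is a dict: "t": time; "qpos": joint angles; "qvel": joint speeds; "joint_efforts": joint torques, N m; "ee_pos": TCP position; "ee_rot": TCP orientation; "ft_force": force on the tool from outside, world axes, zero at the start; "ft_torque": the same for the moment, N m; "width": finger opening in m.
Only numpy, scipy, OpenCV 4.12 (cv2) and the standard library are available. Lean on these libraries where they do the work, as an engineer would, in place of code of your own. Each camera call takes 0.05 s, during which the arm holds its last target.

### The job

Book the circuit board out: squeeze the trigger of the hand scanner lying in its cradle all the way, keep it squeezed for a moment, and let it go. Then take the upright handle of the board holder's sprung jaw, draw the jaw open until its thin pointer lines up with the line on the index block beside it, and finish still holding it there, since it springs shut if let go. Leave the board where it lies and do not disturb the other things on the bench.

Things in the scene. Friction and masses are not known exactly. Their poses are not given: they have to be found in the camera images.
- scanner_grip (a point): Fixed point in the grip of a grey pistol-grip scanner lying on its side in a cradle: centre of the grip's section beside the trigger, 55 mm above the bench. +x: where the muzzle looks, the trigger's side; +y: along the grip to the barrel and head (begin 35 mm away, top 79 mm above the bench); z up. Grip 30 mm wide (x), 28 high; free 44 mm to -y. Cradle plate under it 12 mm high, air between.
- trigger_pad (a point): Middle of the front face of the black trigger, a bar 10 mm thick, 46 long (y), 20 high, level with the grip and in front of it (+x). Free, its front is 39 mm from the grip's centre line: grip and trigger measure 54 mm along x; fully squeezed 45 mm. Squeeze: one finger on this face, the other on the grip's back.
- trigger (a joint): Trigger angle in rad: 0 free, 0.29 fully squeezed against its stop (the pad has then moved about 9 mm towards the grip). A spring returns it; full squeeze takes about 5 N at the pad.
- jaw: Grey sprung jaw (250 g) of the board holder. Origin at bench height under the holder's middle when closed; moves with the jaw. It opens along its own -x (roughly to the robot), z up, travel 0 to 70 mm; a spring pulls it shut: 5 N closed plus 160 N/m, 13 N at most at the mark. Carriage top 42 mm above the bench; beside the handle nothing is higher. Base plate 270 x 170 mm.
- jaw_handle (a point): Grip point on the jaw's black upright handle plate, 12 mm thick along the pull (x), 44 mm wide (y), standing from the carriage top at 39 mm to 97 mm above the bench. The point is at its centre, 70 mm above the bench. Axes as jaw.
- jaw_pointer (a point): Tip of the thin black pointer fin (3 mm thick) on the +y side of the jaw carriage, 37 mm above the bench; it moves with the jaw. It is 30 mm behind (+x of) the handle's centre and 73.5 mm to +y of it. Axes as jaw.
- mark (a point): The light line on the fixed black index block (14 x 22 x 16 mm) on the track along the holder's +y edge; point at the inner edge of its top, 34 mm above the bench. Axes as jaw. The jaw is at the mark when its pointer has the same x as this line in these axes, 25 to 50 mm of pull from closed. The block does not move, but is set elsewhere each time.
- board_center (a point): Centre of the green circuit board (88 x 100 x 3 mm, 120 g) that lies loose on the holder's ledges, behind the jaw (+x), its edge just under the jaw's lip. Leave it there.
- capacitor_a: Bystander, leave it alone: black capacitor can, 18 mm across, 32 mm high, standing. Origin under its centre.
- capacitor_b: Bystander, leave it alone: another such capacitor can. Origin under its centre.
- reel: Bystander, leave it alone: grey solder reel 60 mm across, 40 mm high, lying flat. Origin under its centre.
- flux: Bystander, leave it alone: clear bottle 44 mm across, 85 mm high. Origin under its centre.
- screwdriver: Bystander, leave it alone: screwdriver 190 mm long, lying along its x. Origin under its middle.
- device: Bystander, leave it alone: opened device, a black case 150 x 100 x 32 mm with a green board in it. Origin under its centre.
- tweezers: Bystander, leave it alone: steel tweezers 120 mm long, lying along their x. Origin under their middle.
Things that resemble listed ones, but are neither listed nor needed, are in the scene too. Leave any turquoise look-alike of the part that bears scanner_grip alone.

How it is judged:
On the way, in this order (a step that is already met when the one before it is completed fails the run):
1. the scanner's trigger is squeezed (at least 0.2 of its 0.29 rad) for 0.3 s (value of joint trigger above 0.2 rad), for 0.3 s.
2. the trigger is let go and has sprung back (value of joint trigger below 0.05 rad), for 0.2 s.
3. the jaw is held by the fingers with its pointer at the mark (x of jaw_pointer in the frame of mark between -0.005 and 0.005 m and contact force between the fingers and jaw above 2 N), for 0.3 s.
At the end, for the whole second after the job is handed in: The fingers hold the jaw (at least 2 N) still, below 20 mm/s, with its pointer within 5 mm of the index line along the pull, and the trigger is free (below 0.05 rad) (all of step 3 and linear speed of jaw below 0.02 m/s and value of joint trigger below 0.05 rad); the arm keeps its last pose, push and grip.
It fails at once if the board is moved by more than 15 mm (distance of board_center from where it was at the start of the episode above 0.015 m).
It fails at once if a bystander is moved by more than 25 mm or tipped by more than 0.5 rad (distance of any of capacitor_a, capacitor_b, reel, flux, screwdriver, device, tweezers from where it was at the start of the episode above 0.025 m or angle between any of capacitor_a, capacitor_b, reel, flux, device, tweezers's own z axis and vertical above 0.5 rad).
It also fails if it takes over 45 s, if anything falls off the work surface, if the arm or the gripper's body presses on something with over 40 N, if the wrist force passes 120 N, or if a joint passes its speed limit or range.

## Working session

There is one attempt and no reset: what is moved stays moved. The work goes in short steps, Python scripts to look and compute and a tool call to move; the robot and the scene stay as the last step left them, time stands still between calls to the robot, and variables do not carry over. Pictures are saved under pics/ and viewed, and the job is handed in when it is done.

Besides the shell and the picture viewer there is one more tool, called in YAML: its name, and indented under it one key for each argument. arm_command: Moves the arm, as the interface text tells. Shifts and turns lie within -1 to 1; 1 stands for 0.3 m of shift or pi/2 rad of turn. Its arguments: {"type":"object","properties":{"rows":{"type":"array","items":{"type":"array"}},"force":{"type":"number"}},"required":["rows"]}

```bash
mkdir -p pics; cat > h.py <<'E'
import numpy as np,cv2
from cell import state,read_camera,camera_params,order,ctrl
def ray(cp,u,v):
    K,R,t=map(np.array,(cp["K"],cp["R"],cp["t"]))
    d=R.T@np.linalg.solve(K,np.array([u,v,1.]));return -R.T@t,d/np.linalg.norm(d)
def onz(cp,u,v,z):
    o,d=ray(cp,u,v);return o+d*(z-o[2])/d[2]
def proj(cp,X):
    K,R,t=map(np.array,(cp["K"],cp["R"],cp["t"]))
    p=K@(R@np.array(X)+t);return p[:2]/p[2]
def tri(obs):
    A=np.zeros((3,3));b=np.zeros(3)
    for cp,u,v in obs:
        o,d=ray(cp,u,v);P=np.eye(3)-np.outer(d,d);A+=P;b+=P@o
    X=np.linalg.solve(A,b);return X,[np.linalg.norm(proj(cp,X)-[u,v]) for cp,u,v in obs]
E
python3 - <<'E'
from h import *
import pickle
s=state();print(s['t'],s['ee_pos'],np.round(s['ee_rot'],3),s['width'],ctrl.tip_reach)
D={}
for n in("scene","top","wrist"):
    cp=camera_params(n);im=read_camera(n);D[n]=(cp,im);cv2.imwrite(f"pics/a_{n}.png",cv2.resize(im,(768,576),interpolation=cv2.INTER_CUBIC))
    print(n,np.round(cp["K"],1).tolist(),np.round(-np.array(cp["R"]).T@cp["t"],3))
pickle.dump(D,open("a.pkl","wb"))
E
```

```text
0.0 [0.1998512  0.61807825 0.23867402] [[-0.951  0.308 -0.   ]
 [ 0.308  0.951 -0.001]
 [ 0.    -0.001 -1.   ]] 0.08543551124385981 0.008
scene [[382.6, 0.0, 250.2], [0.0, 382.6, 192.6], [0.0, 0.0, 1.0]] [1.137 0.585 0.787]
top [[420.6, 0.0, 260.8], [0.0, 420.6, 192.9], [0.0, 0.0, 1.0]] [0.282 0.032 1.647]
wrist [[267.7, 0.0, 258.6], [0.0, 267.7, 191.1], [0.0, 0.0, 1.0]] [0.128 0.641 0.373]
```

View pics/a_scene.png

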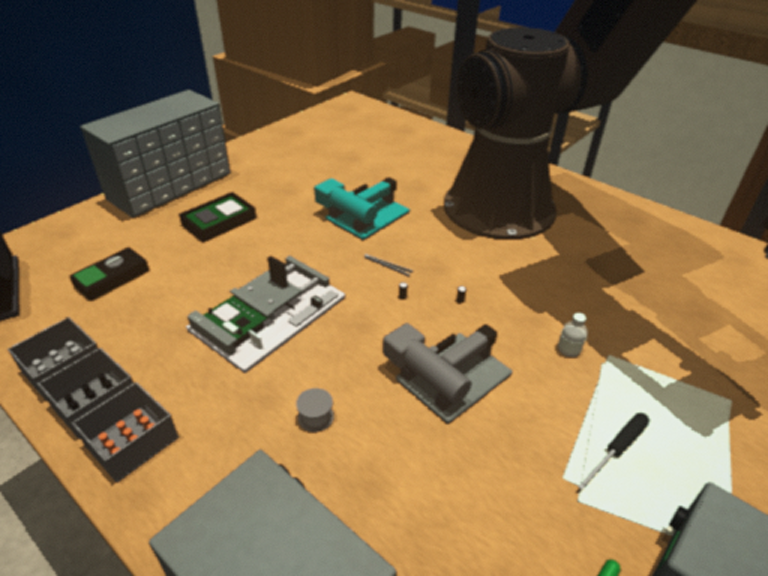

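View pics/a_top.png

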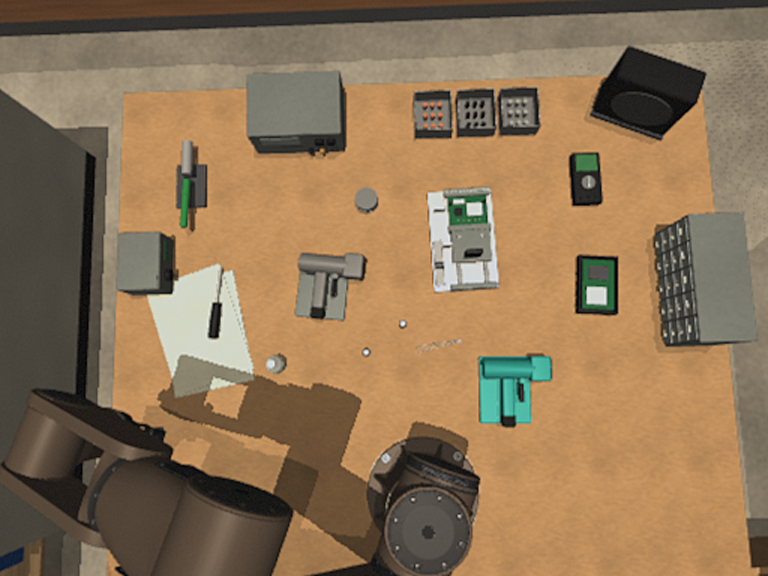

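View pics/a_wrist.png

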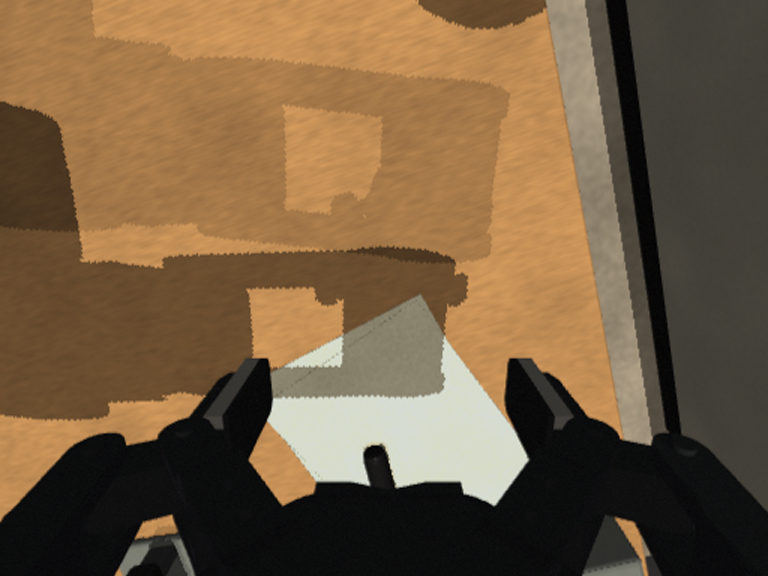

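```bash
python3 - <<'E'
from h import *
import pickle
D=pickle.load(open("a.pkl","rb"))
cp,im=D["top"]
for n,u,v,z in[("grip end",318,312,.055),("grip mid",320,290,.055),("trig",336,284,.055),("barrel",330,262,.07),("handle",473,252,.09),("turq",510,385,.05),("mark?",440,246,.03),("bottle",276,363,.08)]:
    print(n,np.round(onz(cp,u/1.5,v/1.5,z),3))
a=cv2.resize(im[155:225,185:260],None,fx=5,fy=5,interpolation=cv2.INTER_CUBIC)
b=cv2.resize(im[120:200,275:340],None,fx=5,fy=5,interpolation=cv2.INTER_CUBIC)
h=max(a.shape[0],b.shape[0]);o=np.zeros((h,a.shape[1]+b.shape[1],3),np.uint8);o[:a.shape[0],:a.shape[1]]=a;o[:b.shape[0],a.shape[1]:]=b
cv2.imwrite("pics/b.png",o)
E
```

```text
grip end [0.461 0.254 0.055]
grip mid [0.518 0.248 0.055]
trig [0.532 0.207 0.055]
barrel [0.587 0.219 0.07 ]
handle [ 0.597 -0.143  0.09 ]
turq [ 0.264 -0.223  0.05 ]
mark? [ 0.627 -0.064  0.03 ]
bottle [0.335 0.356 0.08 ]
```

View pics/b.png

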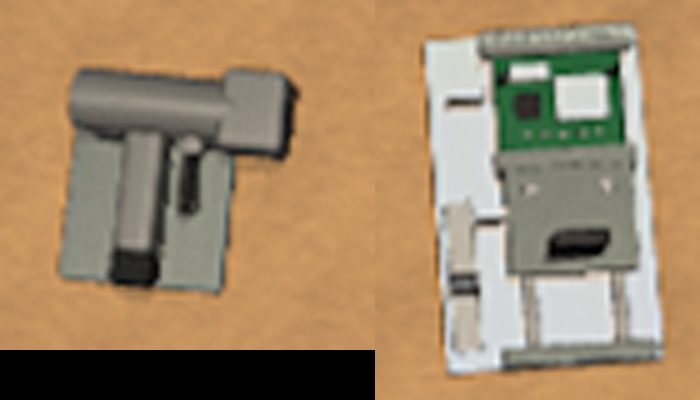

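```bash
cat >> h.py <<'E'
def to(p,yaw=None):
    "units for shift to p and turn so that tool y points at world yaw (deg), tool z down"
    s=state();R=np.array(s['ee_rot']);sh=R.T@(np.array(p)-s['ee_pos'])/.3
    w=None
    if yaw is not None:
        from scipy.spatial.transform import Rotation as Ro
        a=np.radians(yaw);y=np.array([np.cos(a),np.sin(a),0]);z=np.array([0,0,-1.]);T=np.column_stack([np.cross(y,z),y,z])
        w=Ro.from_matrix(R.T@T).as_rotvec()/(np.pi/2)
    print(np.round(sh,4),None if w is None else np.round(w,4))
E
python3 - <<'E'
from h import *
to([.49,.23,.24],85)
cp=camera_params("wrist");s=state();print(proj(cp,s['ee_pos']),proj(cp,np.array(s['ee_pos'])-[0,0,.18]))
print(np.round(np.array(cp["R"]),3))
E
```

```text
[-1.3183 -0.9335 -0.0031] [-6.000e-04 -1.000e-04 -1.436e-01]
[259.86808286 248.02818282] [259.49690652 173.59360841]
[[ 0.307  0.952 -0.002]
 [ 0.91  -0.293  0.295]
 [ 0.28  -0.092 -0.956]]
```

arm_command:
  rows:
    - [1,[-0.12,-0.085,0],[0,0,-0.03]]
    - [1,[-0.24,-0.17,0],[0,0,-0.06]]
    - [1,[-0.36,-0.26,0],[0,0,-0.09]]
    - [1,[-0.48,-0.34,0],[0,0,-0.12]]
    - [1,[-0.6,-0.43,0],[0,0,-0.144]]
    - [1,[-0.72,-0.51,0],[0,0,-0.144]]
    - [1,[-0.84,-0.6,0],[0,0,-0.144]]
    - [1,[-0.96,-0.68,0],[0,0,-0.144]]
  force: 20

```text
t: 0.95
ee_pos: [0.4118, 0.3339, 0.2392]
ee_rot: [[-0.996, 0.086, -0.0], [0.086, 0.996, -0.0], [0.0, -0.0, -1.0]]
ft_force: [0.6, 0.1, 0.0]
width: 0.0859
```

```bash
python3 - <<'E'
from h import *
s=state();print(s['t'],s['ee_pos'])
to([.49,.23,.24],85)
E
```

```text
0.95 [0.41182192 0.33394165 0.23924532]
[-0.2895 -0.3227 -0.0025] [-0.0002 -0.0001  0.0005]
```

arm_command:
  rows:
    - [1,[-0.1,-0.1,0],[0,0,0]]
    - [1,[-0.2,-0.2,0],[0,0,0]]
    - [1,[-0.25,-0.28,0],[0,0,0]]
    - [1,[-0.25,-0.28,0],[0,0,0]]
    - [1,[-0.25,-0.28,0],[0,0,0]]

```text
t: 1.45
ee_pos: [0.4788, 0.245, 0.2391]
ee_rot: [[-0.996, 0.088, -0.0], [0.088, 0.996, -0.0], [0.0, -0.0, -1.0]]
ft_force: [0.3, 0.1, 0.1]
width: 0.085
```

```bash
python3 - <<'E'
from h import *
import pickle
cp=camera_params("wrist");s=state();im=read_camera("wrist");print(s['t'],s['ee_pos'])
pickle.dump((cp,im),open("w1.pkl","wb"))
cv2.imwrite("pics/w1.png",cv2.resize(im,(768,576),interpolation=cv2.INTER_CUBIC))
E
```

```text
1.45 [0.47879396 0.24503722 0.2391489 ]
```

View pics/w1.png

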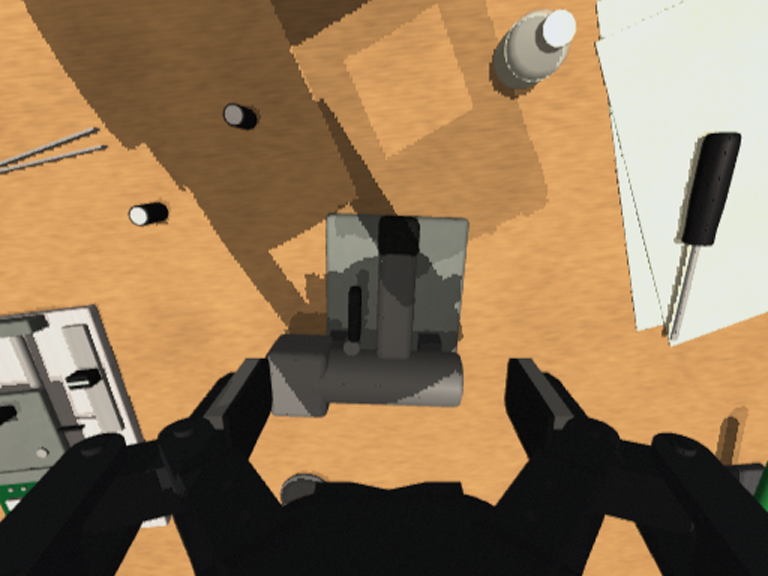

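```bash
python3 - <<'E'
from h import *
import pickle
cp,im=pickle.load(open("w1.pkl","rb"))
c=im[135:280,170:320];cv2.imwrite("pics/w1c.png",cv2.resize(cv2.convertScaleAbs(c,alpha=1.8,beta=10),(750,600)[:1]+(int(145*5)//1,) if 0 else (600,580),interpolation=cv2.INTER_CUBIC))
cp,im=pickle.load(open("a.pkl","rb"))["top"]
E
```

```text
(no output)
```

View pics/w1c.png

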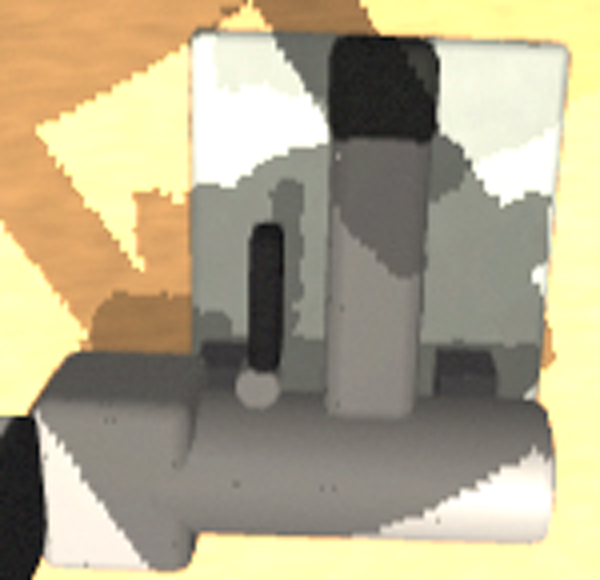

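```bash
python3 - <<'E'
from h import *
import pickle
cp,im=pickle.load(open("w1.pkl","rb"))
ct=pickle.load(open("a.pkl","rb"))["top"][0]
f=lambda u,v,z:np.round(onz(cp,170+u/4-.4,135+v/4-.4,z),4)
for n,u,v,z in[("gripL end",330,137,.069),("gripR end",432,137,.069),("gripL bar",327,410,.069),("gripR bar",413,412,.069),("trig tip front",250,228,.065),("trig tip back",284,228,.065),("trig base front",247,370,.065),("plateTL",193,33,.012),("plateTR",567,43,.012)]:
    print(n,f(u,v,z))
for n,a,b in [("trigtip",(267,225),(190,213)),("grip endL",(330,137),(113,250)),("grip endR",(432,137),(157,250)),("plateTL",(193,33),(221,292)),("plateTR",(567,43),(60,277)),("gripLbar",(327,410),(160,137)),("gripRbar",(413,412),(127,133))]:
    if 'grip endL'==n:b=(157,250)
    if 'grip endR'==n:b=(113,250)
    print(n,*tri([(cp,170+a[0]/4-.4,135+a[1]/4-.4),(ct,185+b[0]/5-.4,155+b[1]/5-.4)]))
E
```

```text
gripL end [0.4698 0.2373 0.069 ]
gripR end [0.4724 0.2668 0.069 ]
gripL bar [0.5568 0.2281 0.069 ]
gripR bar [0.5599 0.2549 0.069 ]
trig tip front [0.4964 0.2104 0.065 ]
trig tip back [0.4973 0.2206 0.065 ]
trig base front [0.5428 0.204  0.065 ]
plateTL [0.4427 0.1924 0.012 ]
plateTR [0.457 0.317 0.012]
trigtip [0.50273909 0.21342929 0.04357982] [np.float64(0.38687282125498956), np.float64(0.12935493732246553)]
grip endL [0.47264706 0.23719962 0.05906836] [np.float64(0.6739968394979791), np.float64(0.21147789257197433)]
grip endR [0.47100548 0.26718816 0.07933575] [np.float64(1.202296971880978), np.float64(0.35943211508294654)]
plateTL [0.44297201 0.19333243 0.01784491] [np.float64(0.6638262822969435), np.float64(0.2205526711755656)]
plateTR [ 0.47013805  0.33490225 -0.07885091] [np.float64(0.8263641326623101), np.float64(0.33086509646591694)]
gripLbar [0.5570078  0.23035946 0.07176463] [np.float64(2.05614479387632), np.float64(0.6754637786922126)]
gripRbar [0.56271548 0.25680338 0.06519838] [np.float64(1.575597802661254), np.float64(0.525288228990821)]
```

```bash
python3 - <<'E'
from h import *
to([.515,.239,.16],83.2)
E
```

```text
[-0.1233 -0.0115  0.2639] [-0.     -0.0002  0.0201]
```

arm_command:
  rows:
    - [1,[-0.1,-0.01,0.1],[0,0,0.02]]
    - [1,[-0.123,-0.012,0.2],[0,0,0.02]]
    - [1,[-0.123,-0.012,0.264],[0,0,0.02]]
    - [1,[-0.123,-0.012,0.264],[0,0,0.02]]

```text
t: 1.9
ee_pos: [0.5131, 0.2391, 0.1576]
ee_rot: [[-0.993, 0.117, -0.004], [0.117, 0.993, -0.002], [0.004, -0.002, -1.0]]
ft_force: [-0.4, 0.6, -0.1]
width: 0.0852
```

```bash
python3 - <<'E'
from h import *
import pickle
cp=camera_params("wrist");s=state();im=read_camera("wrist");print(s['t'],s['ee_pos'])
pickle.dump((cp,im),open("w2.pkl","wb"))
cv2.imwrite("pics/w2.png",cv2.resize(cv2.convertScaleAbs(im,alpha=1.6,beta=10),(768,576),interpolation=cv2.INTER_CUBIC))
E
```

```text
1.9 [0.51312905 0.23909887 0.15759541]
```

View pics/w2.png

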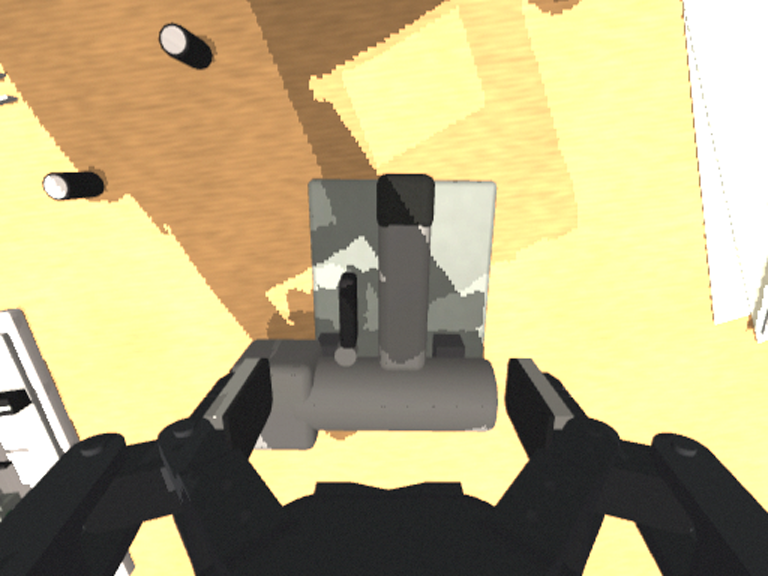

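```bash
python3 - <<'E'
from h import *
import pickle
cp,im=pickle.load(open("w1.pkl","rb"));c2,i2=pickle.load(open("w2.pkl","rb"))
for n,a,b in [("trigtip",(267,225),(349,273)),("trigbase",(264,372),(347,347)),("grip endL",(330,137),(378,225)),("grip endR",(432,137),(431,225)),("gripLbar",(327,410),(381,366)),("gripRbar",(413,412),(427,366))]:
    X,e=tri([(cp,170+a[0]/4-.4,135+a[1]/4-.4),(c2,b[0]/1.5-.2,b[1]/1.5-.2)]);print(n,np.round(X,4),np.round(e,1))
f=lambda u,v,z:np.round(onz(c2,u/1.5-.2,v/1.5-.2,z),4)
print(f(340,275,.065),f(340,345,.065),f(378,225,.069),f(431,225,.069),f(381,366,.069),f(427,366,.069))
to([.515,.239,.046],83.2)
E
```

```text
trigtip [0.502  0.2136 0.044 ] [0.4 0.5]
trigbase [0.5381 0.2109 0.077 ] [0.3 0.4]
grip endL [0.4705 0.2372 0.0657] [0.  0.1]
grip endR [0.4754 0.2676 0.0559] [0.1 0.2]
gripLbar [0.5641 0.2271 0.0546] [0.1 0.2]
gripRbar [0.5415 0.2549 0.1039] [0.6 0.8]
[0.4971 0.2114 0.065 ] [0.5415 0.2047 0.065 ] [0.47   0.2374 0.069 ] [0.4734 0.2666 0.069 ] [0.5566 0.2285 0.069 ] [0.5598 0.2567 0.069 ]
[-0.0047 -0.0005  0.3774] [-0.0008 -0.0015  0.0012]
```

arm_command:
  rows:
    - [1,[-0.005,0,0.1],[0,0,0]]
    - [1,[-0.005,0,0.2],[0,0,0]]
    - [1,[-0.005,0,0.3],[0,0,0]]
    - [1,[-0.005,0,0.375],[0,0,0]]
    - [1,[-0.005,0,0.375],[0,0,0]]

```text
t: 2.45
ee_pos: [0.5154, 0.2389, 0.0465]
ee_rot: [[-0.993, 0.117, -0.002], [0.117, 0.993, -0.001], [0.002, -0.001, -1.0]]
ft_force: [0.8, 0.6, 0.1]
width: 0.0856
```

```bash
python3 - <<'E'
from h import *
s=state();print(s['t'],s['ee_pos'])
to([.515,.239,.046],83.2)
a=read_camera("wrist");b=read_camera("scene")
cv2.imwrite("pics/w3.png",np.hstack([cv2.resize(cv2.convertScaleAbs(a,alpha=1.8,beta=10)[100:384,100:420],(400,355)),cv2.resize(b[180:300,220:355],(400,355),interpolation=cv2.INTER_CUBIC)]))
E
```

```text
2.45 [0.51543553 0.23892983 0.04653191]
[0.0015 0.0001 0.0018] [-0.0008 -0.0014  0.001 ]
```

View pics/w3.png

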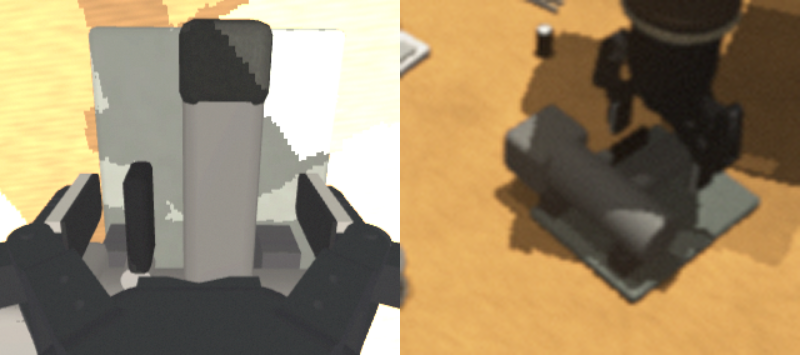

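The fingers straddle the trigger (left, ~(138,215)) and the grip (~(222,190)) with clearance on both sides. I'll squeeze now.

arm_command:
  rows:
    - [0.3,[0,0,0],[0,0,0]]
    - [0.3,[0,0,0],[0,0,0]]
    - [0.3,[0,0,0],[0,0,0]]
    - [0.3,[0,0,0],[0,0,0]]
    - [0.3,[0,0,0],[0,0,0]]
    - [0.3,[0,0,0],[0,0,0]]
    - [0.3,[0,0,0],[0,0,0]]
    - [0.3,[0,0,0],[0,0,0]]
  force: 20

```text
t: 3.35
ee_pos: [0.517, 0.2391, 0.0489]
ee_rot: [[-0.993, 0.118, 0.001], [0.118, 0.993, 0.001], [-0.001, 0.001, -1.0]]
ft_force: [-3.5, 1.3, 12.5]
width: 0.0463
```

```bash
python3 - <<'E'
from h import *
s=state();print(s['t'],s['ee_pos'],s['width'],s['ft_force'])
a=read_camera("wrist")
print(state()['width'])
cv2.imwrite("pics/w4.png",cv2.resize(cv2.convertScaleAbs(a,alpha=1.8,beta=10)[100:384,100:420],(640,568)))
E
```

```text
3.35 [0.51701054 0.23905756 0.04888572] 0.04630329200555652 [-3.52286371  1.3341784  12.54982056]
0.04645774109416373
```

View pics/w4.png

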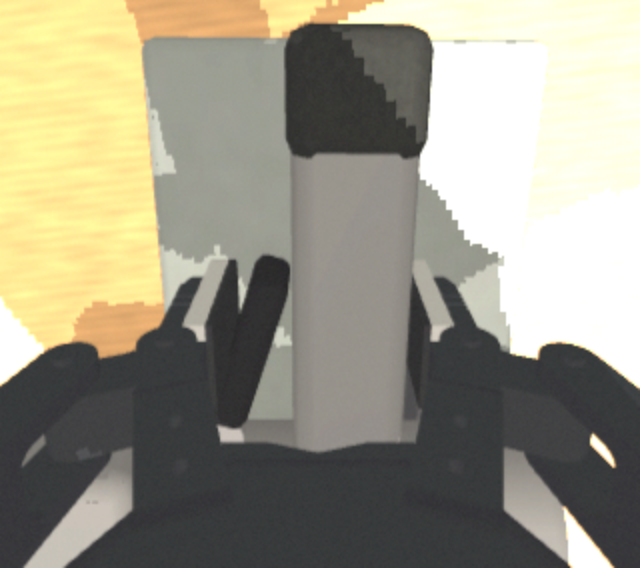

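arm_command:
  rows:
    - [0.3,[0,0,0],[0,0,0]]
    - [0.3,[0,0,0],[0,0,0]]
    - [0.3,[0,0,0],[0,0,0]]
    - [0.3,[0,0,0],[0,0,0]]
    - [0.3,[0,0,0],[0,0,0]]
  force: 35

```text
t: 3.9
ee_pos: [0.5171, 0.2393, 0.049]
ee_rot: [[-0.993, 0.118, 0.001], [0.118, 0.993, 0.001], [-0.001, 0.001, -1.0]]
ft_force: [-4.1, 3.7, 13.9]
width: 0.0454
```

```bash
python3 - <<'E'
from h import *
import pickle
s=state();print(s['t'],s['ee_pos'],s['width'],s['ft_force'])
cp=camera_params("wrist");a=read_camera("wrist");pickle.dump((cp,a),open("w5.pkl","wb"))
f=lambda u,v,z:onz(cp,100+u/2-.2,100+v/2-.2,z)
# axis of trigger top vs grip edge, from w4
p=f(237,420,.065);q=f(272,260,.065);g=f(295,440,.069);h=f(292,160,.069)
ang=lambda a,b:np.arctan2((b-a)[1],-(b-a)[0])
print(ang(p,q)-ang(g,h))
cv2.imwrite("pics/w5.png",cv2.resize(cv2.convertScaleAbs(a,alpha=1.8,beta=10)[100:384,100:420],(640,568)))
E
```

```text
3.9 [0.51710075 0.23926269 0.04898367] 0.04542799864199997 [-4.13821685  3.68060942 13.93045496]
0.21733611179382134
```

View pics/w5.png

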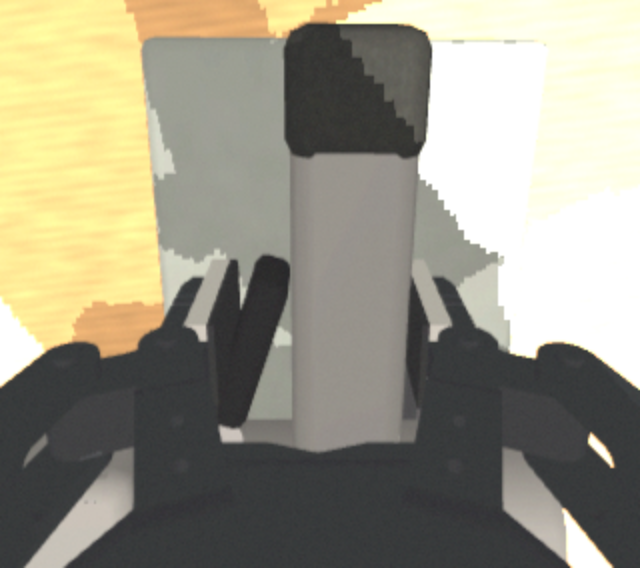

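```bash
python3 - <<'E'
from h import *
import pickle
def go(fn,roi):
    cp,im=pickle.load(open(fn,"rb"));x0,y0,x1,y1=roi
    g=im[y0:y1,x0:x1].max(2);m=(g<32).astype(np.uint8)
    n,l,st,c=cv2.connectedComponentsWithStats(m)
    for k in range(1,n):
        if st[k,4]<60: continue
        ys,xs=np.where(l==k);print(fn,st[k],c[k]+[x0,y0])
        P=np.array([onz(cp,x+x0,y+y0,.06)[:2] for x,y in zip(xs,ys)])
        w,v=np.linalg.eigh(np.cov(P.T));d=v[:,1];print(np.degrees(np.arctan2(d[1],d[0])),np.sqrt(w*12))
go("w2.pkl",(220,175,242,232))
cp,im=pickle.load(open("w5.pkl","rb"));print(im[228:312:8,205:248:3].max(2))
go("w5.pkl",(221,228,246,312))
E
```

```text
w2.pkl [  0   7  19  50 599] [231.15025042 208.29048414]
167.85656670891507 [0.01263018 0.04928555]
[[114 113 114  81  81  82  81  81  71  19  19  62  73  81  68]
 [ 93  92  93  24  21  79  82  37  19  20  19  19  17  20  67]
 [ 92  93  23  23  22 108  79  21  22  21  22  21  20  62  68]
 [ 93  23  22  22  22  86  21  21  22  22  21  22  20  80  67]
 [ 24  22  22  21  22  18  21  22  23  21  24  20  80  80  67]
 [ 30  23  21  22  18  23  22  22  21  22  21 110 111 113  66]
 [ 30  23  21  22  22  20  22  21  21  23  79  81  80  80  67]
 [ 31  23  22  21  22  21  23  21  20  79  81  81  79  80  66]
 [ 28  28  22  23  22  22  21  21  77  81  81  79  81  82  66]
 [ 26  30  22  21  22  23  22  69  81  81  81  81  80  80  65]
 [ 28  24  23  21  23  20  44  80  81  80  79  79  79  79  66]]
w5.pkl [   0    0   24   83 1092] [230.1474359  260.03571429]
161.5927483198392 [0.00841015 0.04213558]
```

```bash
python3 - <<'E'
from h import *
import pickle
def edge(fn,x0,x1,y0,y1):
    cp,im=pickle.load(open(fn,"rb"));g=im.max(2);P=[];px=[]
    for y in range(y0,y1):
        xs=[x for x in range(x0,x1) if g[y,x]<34]
        if xs: px.append(max(xs)+.5);P.append(onz(cp,px[-1],y,.065)[:2])
    P=np.array(P);r=np.polyfit(P[:,0],P[:,1],1);res=P[:,1]-np.polyval(r,P[:,0]);print(fn,px[::6],np.arctan(r[0]),res.std())
edge("w2.pkl",222,242,188,225)
edge("w5.pkl",219,245,240,306)
E
```

```text
w2.pkl [237.5, 237.5, 237.5, 237.5, 237.5, 238.5, 237.5] -0.11437631375421294 0.0003039694698545868
w5.pkl [243.5, 243.5, 241.5, 239.5, 237.5, 235.5, 233.5, 231.5, 229.5, 227.5, 225.5] -0.41837658463646754 0.0002441856205433668
```

Comparing the trigger's back edge before and during the squeeze gives a rotation of 0.30 rad, so it is fully squeezed. I'll release it now.

arm_command:
  rows:
    - [1,[0,0,0],[0,0,0]]
    - [1,[0,0,0],[0,0,0]]
    - [1,[0,0,0],[0,0,0]]
    - [1,[0,0,0],[0,0,0]]
    - [1,[0,0,0],[0,0,0]]
    - [1,[0,0,0],[0,0,0]]
    - [1,[0,0,0],[0,0,0]]

```text
t: 4.65
ee_pos: [0.5166, 0.2386, 0.0476]
ee_rot: [[-0.993, 0.118, -0.0], [0.118, 0.993, -0.0], [0.0, -0.0, -1.0]]
ft_force: [-0.1, -0.8, -0.5]
width: 0.0856
```

```bash
python3 - <<'E'
from h import *
s=state();print(s['t'],s['ee_pos'],s['width'],s['ft_force'])
a=read_camera("wrist")
cv2.imwrite("pics/w6.png",cv2.resize(cv2.convertScaleAbs(a,alpha=1.8,beta=10)[100:384,100:420],(400,355)))
to([.515,.239,.21],83.2)
to([.56,-.06,.21],0)
E
```

```text
4.65 [0.5166363  0.23861888 0.0475696 ] 0.08557283737112047 [-0.10171899 -0.78158527 -0.48734962]
[ 0.0057  0.0006 -0.5414] [-0.     -0.      0.0004]
[-0.2607 -0.9714 -0.5414] [-0.     -0.      0.9248]
```

View pics/w6.png

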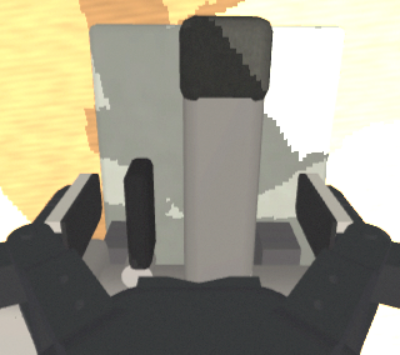

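arm_command:
  rows:
    - [1,[0,0,-0.1],[0,0,0]]
    - [1,[0,0,-0.25],[0,0,0]]
    - [1,[0,0,-0.4],[0,0,0]]
    - [1,[-0.02,-0.1,-0.5],[0,0,0.09]]
    - [1,[-0.05,-0.25,-0.6],[0,0,0.18]]
    - [1,[-0.1,-0.4,-0.64],[0,0,0.27]]
    - [1,[-0.13,-0.55,-0.64],[0,0,0.36]]
    - [1,[-0.16,-0.7,-0.64],[0,0,0.45]]

```text
t: 5.5
ee_pos: [0.5399, 0.0225, 0.2405]
ee_rot: [[-0.675, 0.738, 0.002], [0.738, 0.675, -0.0], [-0.001, 0.001, -1.0]]
ft_force: [0.2, -0.0, 0.3]
width: 0.0855
```

```bash
python3 - <<'E'
from h import *
s=state();print(s['t'],s['ee_pos'],s['qpos'],s['ft_force'])
to([.59,-.12,.24],3.4)
E
```

```text
5.5 [0.53986506 0.02247685 0.24049661] [-1.44351023e-02  3.25357581e-01  1.84816046e+00 -1.09445561e-04
  9.66369069e-01 -7.54715536e-01] [ 0.18848121 -0.02802918  0.34663736]
[-0.4633 -0.197   0.002 ] [0.001  0.0005 0.4335]
```

arm_command:
  rows:
    - [1,[-0.1,-0.05,0],[0,0,0.09]]
    - [1,[-0.2,-0.09,0],[0,0,0.18]]
    - [1,[-0.3,-0.12,0],[0,0,0.27]]
    - [1,[-0.4,-0.16,0],[0,0,0.36]]
    - [1,[-0.44,-0.17,0],[0,0,0.38]]
    - [1,[-0.44,-0.17,0],[0,0,0.38]]
    - [1,[-0.44,-0.17,0],[0,0,0.38]]

```text
t: 6.2
ee_pos: [0.5912, -0.1065, 0.2393]
ee_rot: [[-0.15, 0.989, -0.001], [0.989, 0.15, 0.0], [0.001, -0.001, -1.0]]
ft_force: [0.1, 0.5, -0.3]
width: 0.0854
```

```bash
python3 - <<'E'
from h import *
import pickle
cp=camera_params("wrist");s=state();im=read_camera("wrist");print(s['t'],s['ee_pos'],s['qvel'])
pickle.dump((cp,im),open("j1.pkl","wb"))
cv2.imwrite("pics/j1.png",cv2.resize(cv2.convertScaleAbs(im,alpha=1.3,beta=10),(768,576),interpolation=cv2.INTER_CUBIC))
E
```

```text
6.2 [ 0.59120365 -0.10649158  0.23934466] [ 0.01563834 -0.00954755  0.0080331  -0.00035384  0.00051011  0.00369228]
```

View pics/j1.png

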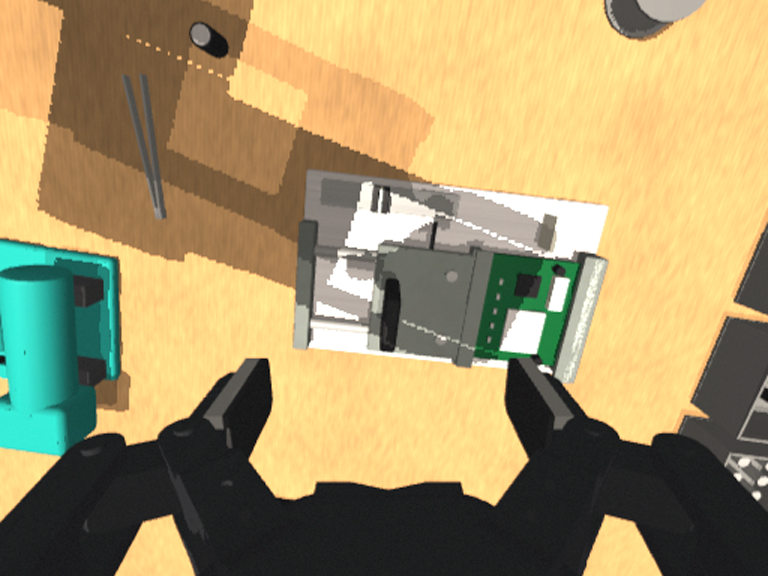

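```bash
python3 - <<'E'
from h import *
import pickle
cp,im=pickle.load(open("j1.pkl","rb"))
c=im[105:265,190:410];cv2.imwrite("pics/j1c.png",cv2.resize(c,(770,560),interpolation=cv2.INTER_CUBIC))
E
```

```text
(no output)
```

View pics/j1c.png

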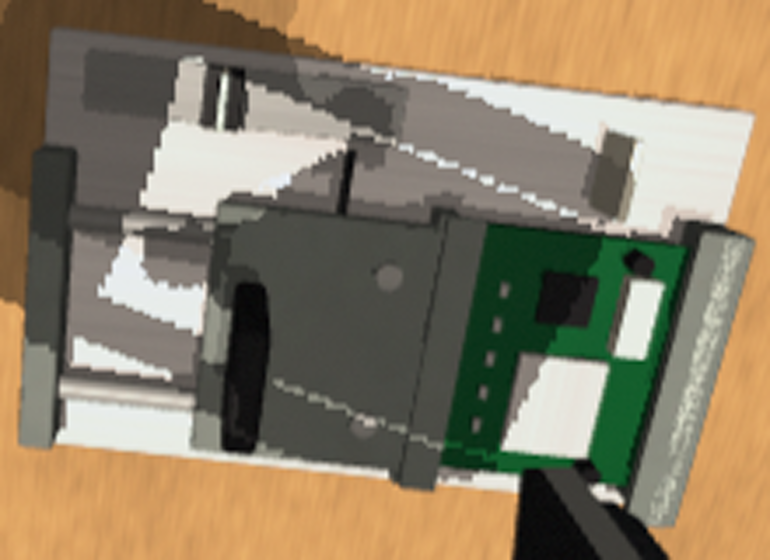

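```bash
python3 - <<'E'
from h import *
import pickle
cp,im=pickle.load(open("j1.pkl","rb"))
f=lambda u,v,z:onz(cp,190+u/3.5-.36,105+v/3.5-.36,z)
def yaw(a,b,z):
    d=f(*b,z)-f(*a,z);return np.degrees(np.arctan2(d[1],d[0])),np.linalg.norm(d)
print(yaw((52,30),(752,112),.01),yaw((235,203),(440,220),.042))
print("perp",yaw((228,72),(221,128),.034),yaw((350,152),(342,212),.037),yaw((445,215),(400,480),.042))
y=np.radians(yaw((52,30),(752,112),.01)[0]);ex=np.array([np.cos(y),np.sin(y),0]);ey=np.array([-np.sin(y),np.cos(y),0])
m=f(220,128,.034);p=f(350,152,.037);print("mark",m,"ptr",p,"pull",ex@(p-m),"dy",ey@(p-m))
print("handle pred",p-.03*ex-.0735*ey)
for q in[(238,283),(268,285),(225,450),(252,452)]:print(q,f(*q,.097),f(*q,.042))
pr=p-.03*ex-.0735*ey
for dx in(-.006,.006):
  for dy in(-.022,.022):
    for z in(.042,.097):
      X=pr+dx*ex+dy*ey;X[2]=z;u=proj(cp,X);print(dx,dy,z,np.round((u-[189.64,104.64])*3.5))
E
```

```text
(np.float64(2.242409860896424), np.float64(0.2674278878879002)) (np.float64(3.907970646323437), np.float64(0.07418848981938303))
perp (np.float64(-88.85830274312049), np.float64(0.01971900989335473)) (np.float64(-86.97863713408928), np.float64(0.021958484220381373)) (np.float64(-87.16377138062376), np.float64(0.10665172930199399))
mark [ 0.57809274 -0.073041    0.034     ] ptr [ 0.62538835 -0.07405534  0.037     ] pull 0.047219699030451284 dy -0.00286411997216364
handle pred [ 0.59828719 -0.14867288  0.037     ]
(238, 283) [ 0.59073105 -0.11138111  0.097     ] [ 0.59285938 -0.1269819   0.042     ]
(268, 285) [ 0.59994129 -0.11061564  0.097     ] [ 0.60390007 -0.12606429  0.042     ]
(225, 450) [ 0.59503453 -0.16781475  0.097     ] [ 0.59801814 -0.1946312   0.042     ]
(252, 452) [ 0.60381714 -0.16719023  0.097     ] [ 0.60854621 -0.19388256  0.042     ]
-0.006 -0.022 0.042 [221. 392.]
-0.006 -0.022 0.097 [218. 458.]
-0.006 0.022 0.042 [234. 282.]
-0.006 0.022 0.097 [233. 331.]
0.006 -0.022 0.042 [253. 396.]
0.006 -0.022 0.097 [254. 461.]
0.006 0.022 0.042 [267. 286.]
0.006 0.022 0.097 [271. 335.]
```

```bash
python3 - <<'E'
from h import *
to([.598,-.147,.16],2.8)
E
```

```text
[-0.1384  0.0022  0.2647] [-0.0004 -0.0003  0.0653]
```

arm_command:
  rows:
    - [1,[-0.08,0.002,0.1],[0,0,0.065]]
    - [1,[-0.13,0.002,0.2],[0,0,0.065]]
    - [1,[-0.13,0.002,0.262],[0,0,0.065]]
    - [1,[-0.13,0.002,0.262],[0,0,0.065]]
    - [1,[-0.13,0.002,0.262],[0,0,0.065]]

```text
t: 6.75
ee_pos: [0.598, -0.1446, 0.1615]
ee_rot: [[-0.049, 0.999, -0.0], [0.999, 0.049, 0.0], [0.0, -0.0, -1.0]]
ft_force: [0.1, 0.3, 0.0]
width: 0.0853
```

```bash
python3 - <<'E'
from h import *
import pickle
cp=camera_params("wrist");s=state();im=read_camera("wrist");print(s['t'],s['ee_pos'])
pickle.dump((cp,im),open("j2.pkl","wb"))
c=im[60:280,170:400];cv2.imwrite("pics/j2c.png",cv2.resize(cv2.convertScaleAbs(c,alpha=1.3,beta=10),(575,550),interpolation=cv2.INTER_CUBIC))
E
```

```text
6.75 [ 0.59798169 -0.1445882   0.16147913]
```

View pics/j2c.png

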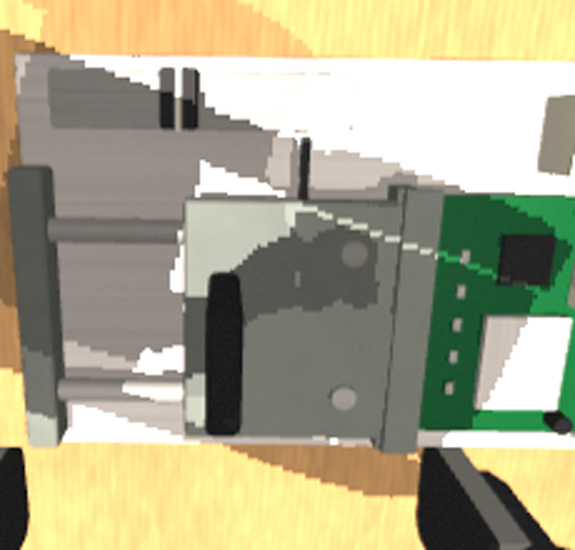

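```bash
python3 - <<'E'
from h import *
import pickle
c1,_=pickle.load(open("j1.pkl","rb"));c2,im=pickle.load(open("j2.pkl","rb"))
A=lambda u,v:(c1,190+u/3.5-.36,105+v/3.5-.36)
B=lambda u,v:(c2,170+u/2.5-.3,60+v/2.5-.3)
for n,a,b in[("mark",(220,128),(179,129)),("ptr",(350,152),(306,140)),("handle front low",(225,450),(207,433)),("handle back low",(254,452),(240,434)),("carr corner",(400,480),(382,450))]:
    X,e=tri([A(*a),B(*b)]);print(n,np.round(X,4),np.round(e,1))
f=lambda u,v,z:onz(*B(u,v),z)
yw=lambda a,b,z:np.degrees(np.arctan2(*(f(*b,z)-f(*a,z))[[1,0]]))
print("yaw",yw((20,57),(560,60),.01),yw((188,200),(400,200),.042),yw((306,140),(303,198),.037)+90,yw((179,70),(179,129),.034)+90)
y=np.radians(2.7);ex=np.array([np.cos(y),np.sin(y),0]);ey=np.array([-np.sin(y),np.cos(y),0])
m=f(179,129,.034);p=f(306,140,.037);print(m,p,ex@(p-m),ey@(p-m));pr=p-.03*ex-.0735*ey;print("handle",pr)
for q in[(207,433),(240,434),(208,273),(242,275)]:print(q,f(*q,.097),f(*q,.042))
to([pr[0],pr[1],.066],2.7)
E
```

```text
mark [ 0.578  -0.0737  0.0286] [0.1 0.1]
ptr [ 0.6271 -0.0755  0.0252] [0.1 0.1]
handle front low [ 0.5942 -0.16    0.1128] [0.1 0.2]
handle back low [ 0.6056 -0.1733  0.0847] [0.1 0.2]
carr corner [ 0.6633 -0.1895  0.0588] [0.6 0.8]
yaw 2.537615679799041 2.839160397187137 1.8778177974552364 1.7418912459357045
[ 0.57821874 -0.07369851  0.034     ] [ 0.62576035 -0.07524258  0.037     ] 0.04741609974896269 -0.003781869429525046
handle [ 0.59925598 -0.15007418  0.037     ]
(207, 433) [ 0.59414807 -0.1675885   0.097     ] [ 0.59407655 -0.19453014  0.042     ]
(240, 434) [ 0.60493993 -0.1674114   0.097     ] [ 0.6078534  -0.19430406  0.042     ]
(208, 273) [ 0.5921693  -0.11425507  0.097     ] [ 0.59155047 -0.12644494  0.042     ]
(242, 275) [ 0.60250269 -0.11436233  0.097     ] [ 0.60474203 -0.12658186  0.042     ]
[-0.0176  0.0013  0.3205] [0.0006 0.0002 0.0009]
```

arm_command:
  rows:
    - [1,[-0.01,0.001,0.1],[0,0,0]]
    - [1,[-0.012,0.001,0.2],[0,0,0]]
    - [1,[-0.012,0.001,0.29],[0,0,0]]
    - [1,[-0.012,0.001,0.32],[0,0,0]]
    - [1,[-0.012,0.001,0.32],[0,0,0]]
  force: 50

```text
t: 7.3
ee_pos: [0.5985, -0.1488, 0.0651]
ee_rot: [[-0.048, 0.999, -0.001], [0.999, 0.048, 0.0], [0.0, -0.001, -1.0]]
ft_force: [0.4, 0.2, 1.1]
width: 0.0855
```

```bash
python3 - <<'E'
from h import *
s=state();print(s['t'],s['ee_pos'],s['ft_force'])
a=read_camera("wrist");b=read_camera("scene")
cv2.imwrite("pics/j3.png",np.hstack([cv2.resize(a[60:384,100:420],(400,400)),cv2.resize(b[150:260,110:240],(400,400),interpolation=cv2.INTER_CUBIC)]))
E
```

```text
7.3 [ 0.59849644 -0.14875227  0.06510129] [0.39836761 0.17267695 1.06779532]
```

View pics/j3.png

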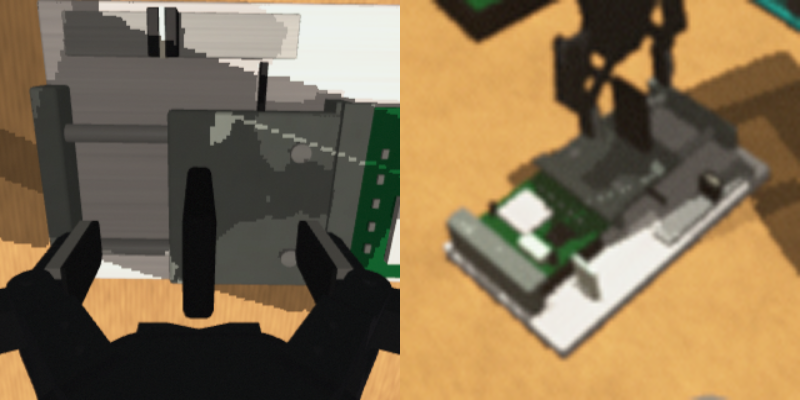

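The handle stands centred between the fingers, at (198,240) in the left crop. I'll close on it.

arm_command:
  rows:
    - [0,[0,0,0],[0,0,0]]
    - [0,[0,0,0],[0,0,0]]
    - [0,[0,0,0],[0,0,0]]
    - [0,[0,0,0],[0,0,0]]
    - [0,[0,0,0],[0,0,0]]
    - [0,[0,0,0],[0,0,0]]
    - [0,[0,0,0],[0,0,0]]
    - [0,[0,0,0],[0,0,0]]
  force: 50

```text
t: 8.2
ee_pos: [0.5985, -0.1493, 0.0652]
ee_rot: [[-0.046, 0.999, 0.0], [0.999, 0.046, 0.0], [0.0, 0.0, -1.0]]
ft_force: [-1.8, 0.2, 5.8]
width: 0.0117
```

```bash
python3 - <<'E'
from h import *
s=state();print(s['t'],s['ee_pos'],s['ft_force'],s['width'])
a=read_camera("wrist")
cv2.imwrite("pics/j4.png",cv2.resize(a[60:384,100:420],(400,400)))
E
```

```text
8.2 [ 0.59853235 -0.1492545   0.06521126] [-1.80267357  0.18136239  5.84238805] 0.011700538086756423
```

View pics/j4.png

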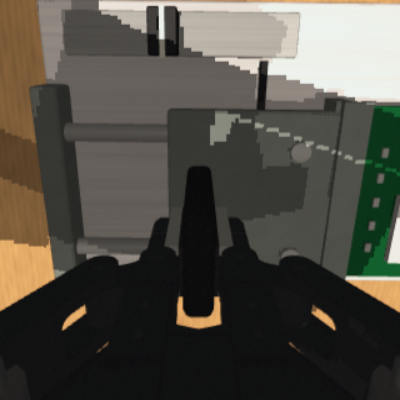

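arm_command:
  rows:
    - [0,[0,-0.02,0],[0,0,0]]
    - [0,[0,-0.04,0],[0,0,0]]
    - [0,[0,-0.06,0],[0,0,0]]
    - [0,[0,-0.08,0],[0,0,0]]
    - [0,[0,-0.1,0],[0,0,0]]
    - [0,[0,-0.12,0],[0,0,0]]
    - [0,[0,-0.14,0],[0,0,0]]
    - [0,[0,-0.14,0],[0,0,0]]

```text
t: 9.05
ee_pos: [0.5575, -0.1508, 0.0652]
ee_rot: [[-0.046, 0.999, 0.002], [0.999, 0.046, 0.0], [0.0, 0.002, -1.0]]
ft_force: [10.4, 9.0, -4.0]
width: 0.0112
```

```bash
python3 - <<'E'
from h import *
import pickle
cp=camera_params("wrist");s=state();print(s['t'],s['ee_pos'],s['ft_force'],s['width'],np.linalg.norm(np.array(s['ee_pos'])[:2]-[.59853,-.14925]))
a=read_camera("wrist");pickle.dump((cp,a),open("j5.pkl","wb"))
cv2.imwrite("pics/j5.png",cv2.resize(a[40:200,140:360],(770,560),interpolation=cv2.INTER_CUBIC))
E
```

```text
9.05 [ 0.55754    -0.15077786  0.06522839] [10.35888785  9.04956002 -3.95351941] 0.011213552501519416 0.04101846176966959
```

View pics/j5.png

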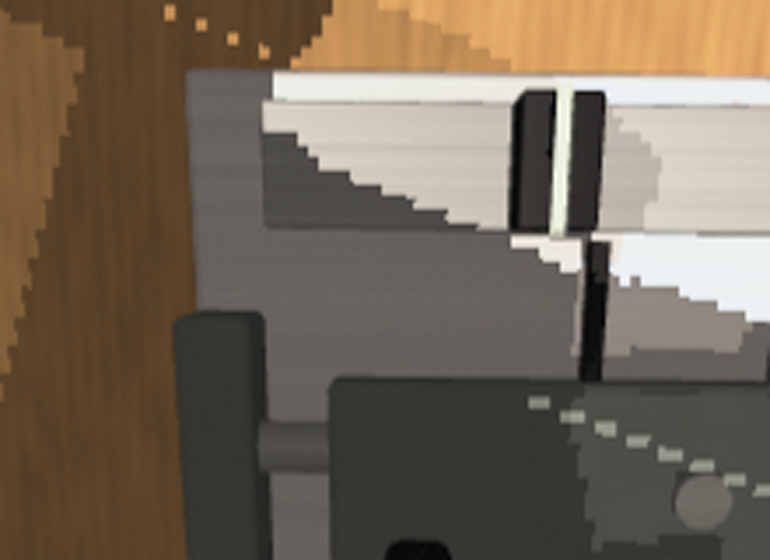

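```bash
python3 - <<'E'
from h import *
import pickle
cp,im=pickle.load(open("j5.pkl","rb"))
f=lambda u,v,z:onz(cp,140+u/3.5-.36,40+v/3.5-.36,z)
m=f(558,233,.034);p=f(600,242,.037);n=f(564,92,.034)
for y in(1.8,2.6):
    a=np.radians(y);print(m,p,np.dot([np.cos(a),np.sin(a),0],p-m))
print(90+np.degrees(np.arctan2(*(m-n)[[1,0]])))
E
```

```text
[ 0.57797591 -0.07408457  0.034     ] [ 0.58463313 -0.07521801  0.037     ] 0.006618340604707201
[ 0.57797591 -0.07408457  0.034     ] [ 0.58463313 -0.07521801  0.037     ] 0.006598958392088221
2.6905448380504566
```

arm_command:
  rows:
    - [0,[0,-0.007,0],[0,0,0]]
    - [0,[0,-0.015,0],[0,0,0]]
    - [0,[0,-0.022,0],[0,0,0]]
    - [0,[0,-0.022,0],[0,0,0]]
    - [0,[0,-0.022,0],[0,0,0]]
    - [0,[0,-0.022,0],[0,0,0]]

```text
t: 9.7
ee_pos: [0.5517, -0.151, 0.0652]
ee_rot: [[-0.046, 0.999, 0.003], [0.999, 0.046, 0.0], [0.0, 0.003, -1.0]]
ft_force: [10.3, 10.5, -2.7]
width: 0.0111
```

```bash
python3 - <<'E'
from h import *
import pickle
cp=camera_params("wrist");s=state();print(s['t'],s['ee_pos'],s['ft_force'],s['width'],np.linalg.norm(np.array(s['ee_pos'])[:2]-[.59853,-.14925]))
a=read_camera("wrist");pickle.dump((cp,a),open("j6.pkl","wb"))
cv2.imwrite("pics/j6.png",cv2.resize(a[40:200,140:360],(770,560),interpolation=cv2.INTER_CUBIC))
t=read_camera("top");cv2.imwrite("pics/t6.png",cv2.resize(t,(768,576)))
E
```

```text
9.7 [ 0.55168251 -0.15098115  0.06522166] [10.27859615 10.46759305 -2.69434157] 0.011085639609085979 0.04687946162501137
```

View pics/j6.png

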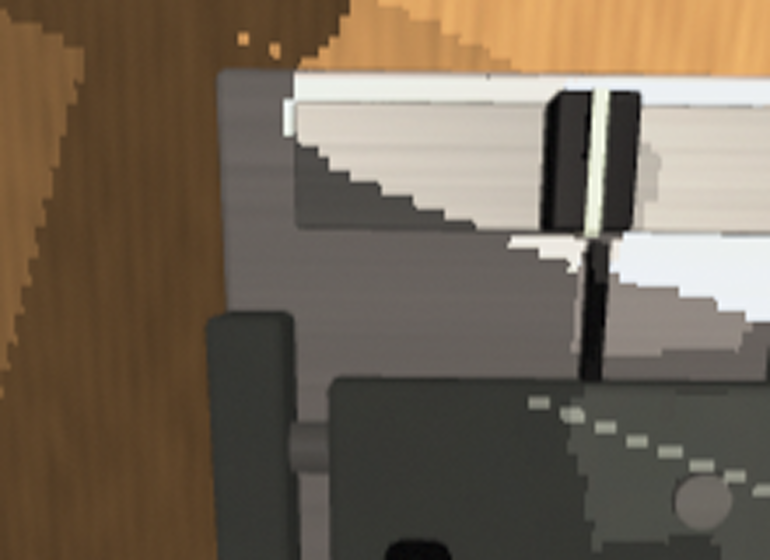

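View pics/t6.png

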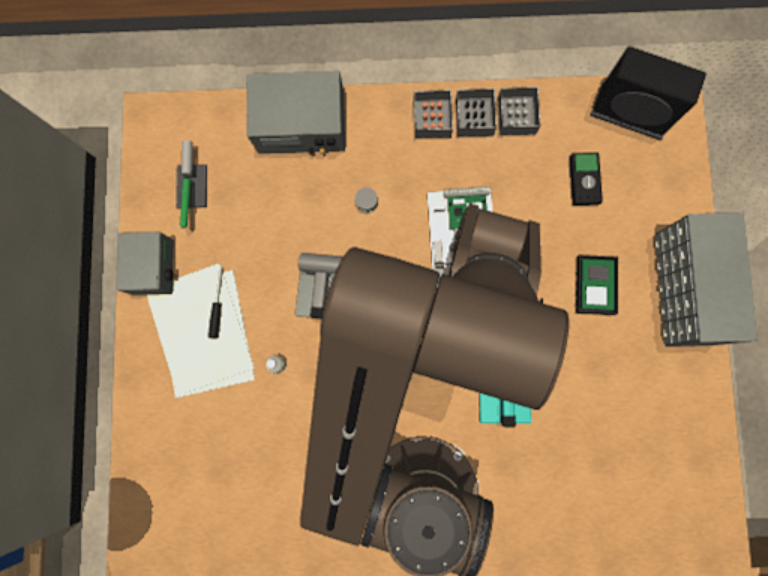

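arm_command:
  rows:
    - [0,[0,-0.003,0],[0,0,0]]
    - [0,[0,-0.003,0],[0,0,0]]
    - [0,[0,-0.003,0],[0,0,0]]
    - [0,[0,-0.003,0],[0,0,0]]
    - [0,[0,-0.003,0],[0,0,0]]
    - [0,[0,-0.003,0],[0,0,0]]

```text
t: 10.4
ee_pos: [0.5508, -0.151, 0.0652]
ee_rot: [[-0.046, 0.999, 0.003], [0.999, 0.046, 0.0], [0.0, 0.003, -1.0]]
ft_force: [12.0, 10.9, -4.0]
width: 0.0113
```

```bash
python3 - <<'E'
from h import *
cp=camera_params("wrist");s=state();print(s['t'],s['ee_pos'],s['ft_force'],s['width'],np.abs(s['qvel']).max())
a=read_camera("wrist")
cv2.imwrite("pics/j7.png",cv2.resize(a[40:200,140:360],(770,560),interpolation=cv2.INTER_CUBIC))
cv2.imwrite("pics/s7.png",cv2.resize(read_camera("scene"),(768,576)))
f=lambda u,v,z:onz(cp,140+u/3.5-.36,40+v/3.5-.36,z)
print(f(598,233,.034),f(600,242,.037))
E
```

```text
10.4 [ 0.55084358 -0.15101471  0.06523144] [12.01557967 10.90316471 -4.04817405] 0.011289501311783983 0.0021700562465882
[ 0.57801881 -0.07401416  0.034     ] [ 0.57793699 -0.07546376  0.037     ]
```

View pics/j7.png

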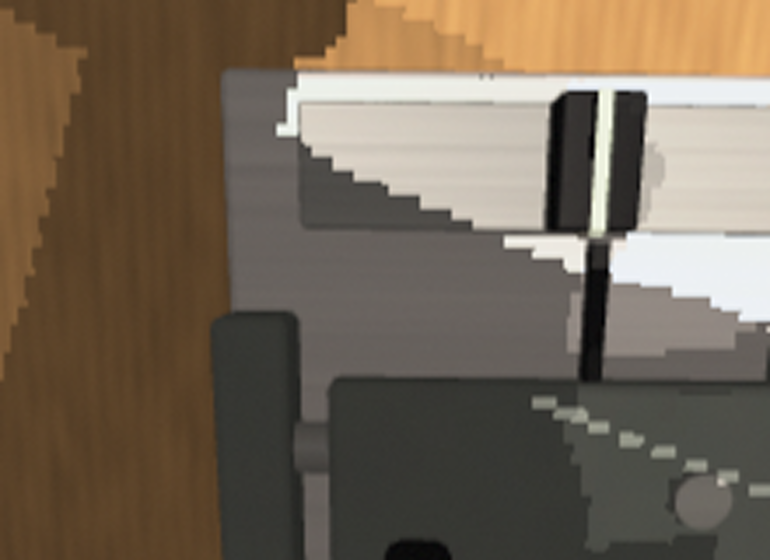

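View pics/s7.png

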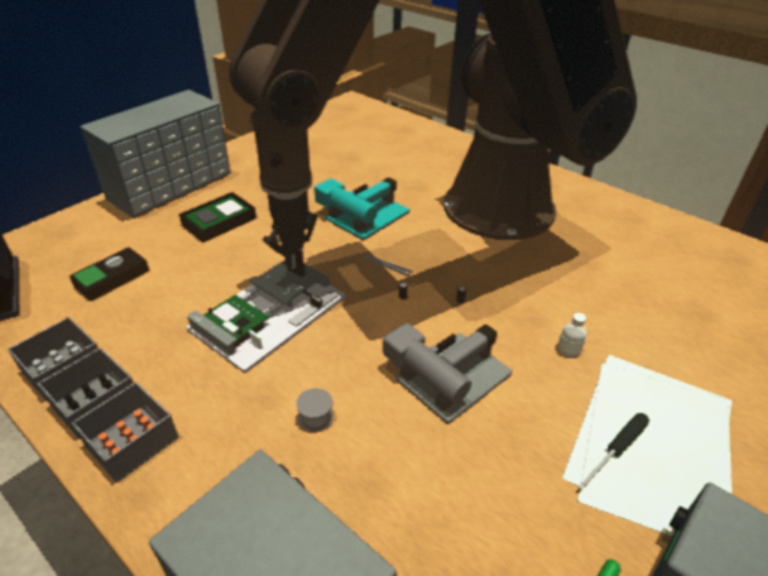

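The pointer at (600,242) lines up with the index line at (598,233), the board has stayed put, and the bystanders stand where they were. I'm handing the job in.

```bash
python3 - <<'E'
from h import *
print(order.finish_job())
s=state();print(s['t'],s['width'],s['ee_pos'])
E
```

```text
the job is handed in; nothing more can be done
None
the job is handed in; nothing more can be done
```

I squeezed the grey scanner's trigger fully, let it go, then drew the jaw open to the index line. I handed the job in at about 10.5 s, still holding the jaw there.

- **Trigger:** while squeezed, its back edge had turned 0.30 rad and the fingers were 45.4 mm apart, which is the full squeeze, held for about half a second or more. After release, the close-up showed it back in its free position.
- **Jaw:** I pulled it about 47 mm. The last picture put the pointer within about 0.2 mm of the line along the pull, with the arm still. I held the 12 mm handle plate with the grip set to 50 N (fingers read 11.3 mm). The wrist felt about 12 N along the pull, and also 11 N sideways that I didn't look into; it's well under the limit.
- **Board and bystanders:** the last scene picture showed the board and the other things where they started.
- **Checks that disagreed:** the heights I worked out from two views scattered by up to a few centimetres, because the views were close together. I therefore used the given heights for positions. These agreed to about 1 to 2 mm between the wrist views and matched the given sizes.

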